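# Move the module out of the dead test bay and power up the free one

## Task

Three test bays stand in a row, each with a nest and a power lever behind it: leaning toward its nest the lever is off, leaning away from it on. Two bays hold a module, but one of these two has its lever off: take the module out of that bay, set it down flat and fully home in the nest of the empty bay, let go of it, and only then push the empty bay's lever over to on. Leave the running module, the other two levers and the things lying around as they are.

Things in the scene. Friction and masses are not known exactly. Their poses are not given: they have to be found in the camera images.
- bay_a: One of three identical fixed grey test bays, side by side about 110 mm apart in an order that changes, on a 3 mm mat. Base plate 205 x 78 x 10 mm, bay x -67 to +138 mm; origin on its underside, below the nest's centre; z up; x runs from the nest to the lever (roughly away from the robot), y across.
- bay_a_nest (a point): Nest centre, at the height of a seated module's underside: 22 mm over the bay's underside, on two black cross bars. Takes a module, long side along bay x, either way round, 2.5 mm clearance all round, between thin corner guides that end 16 mm above this point, the upper 8 mm splayed as lead-in. Within 26 mm of centre along x the sides are open for fingers, down to the plate 12 mm below.
- lever_a (a joint): Lever of that bay, rad: 0 = off, leaning 0.5 rad toward the nest (bay -x); 1.0 = on, leaning 0.5 rad away (bay +x). No spring: friction holds it; 1 to 2 N moves it. Starts: off 0 to 0.12, on 0.88 to 1.0. Pivot along bay y at bay x 108, z 32 mm; red ball of 26 mm diameter, centre 60 mm from the pivot. Grey block below: bay x 73 to 143, y -25 to 25, z 10 to 35 mm.
- lever_a_tip (a point): Tip of bay_a's lever. It is the centre of the red ball (26 mm diameter): bay x 79, z 85 mm when off; bay x 137, z 85 mm when on; z 92 mm midway.
- bay_b: One of three identical fixed grey test bays, side by side about 110 mm apart in an order that changes, on a 3 mm mat. Base plate 205 x 78 x 10 mm, bay x -67 to +138 mm; origin on its underside, below the nest's centre; z up; x runs from the nest to the lever (roughly away from the robot), y across.
- bay_b_nest (a point): Nest centre, at the height of a seated module's underside: 22 mm over the bay's underside, on two black cross bars. Takes a module, long side along bay x, either way round, 2.5 mm clearance all round, between thin corner guides that end 16 mm above this point, the upper 8 mm splayed as lead-in. Within 26 mm of centre along x the sides are open for fingers, down to the plate 12 mm below.
- lever_b (a joint): Lever of that bay, rad: 0 = off, leaning 0.5 rad toward the nest (bay -x); 1.0 = on, leaning 0.5 rad away (bay +x). No spring: friction holds it; 1 to 2 N moves it. Starts: off 0 to 0.12, on 0.88 to 1.0. Pivot along bay y at bay x 108, z 32 mm; red ball of 26 mm diameter, centre 60 mm from the pivot. Grey block below: bay x 73 to 143, y -25 to 25, z 10 to 35 mm.
- lever_b_tip (a point): Tip of bay_b's lever. It is the centre of the red ball (26 mm diameter): bay x 79, z 85 mm when off; bay x 137, z 85 mm when on; z 92 mm midway.
- bay_c: One of three identical fixed grey test bays, side by side about 110 mm apart in an order that changes, on a 3 mm mat. Base plate 205 x 78 x 10 mm, bay x -67 to +138 mm; origin on its underside, below the nest's centre; z up; x runs from the nest to the lever (roughly away from the robot), y across.
- bay_c_nest (a point): Nest centre, at the height of a seated module's underside: 22 mm over the bay's underside, on two black cross bars. Takes a module, long side along bay x, either way round, 2.5 mm clearance all round, between thin corner guides that end 16 mm above this point, the upper 8 mm splayed as lead-in. Within 26 mm of centre along x the sides are open for fingers, down to the plate 12 mm below.
- lever_c (a joint): Lever of that bay, rad: 0 = off, leaning 0.5 rad toward the nest (bay -x); 1.0 = on, leaning 0.5 rad away (bay +x). No spring: friction holds it; 1 to 2 N moves it. Starts: off 0 to 0.12, on 0.88 to 1.0. Pivot along bay y at bay x 108, z 32 mm; red ball of 26 mm diameter, centre 60 mm from the pivot. Grey block below: bay x 73 to 143, y -25 to 25, z 10 to 35 mm.
- lever_c_tip (a point): Tip of bay_c's lever. It is the centre of the red ball (26 mm diameter): bay x 79, z 85 mm when off; bay x 137, z 85 mm when on; z 92 mm midway.
- module_a: One of two identical milled aluminium RF modules, 0.08 to 0.16 kg. Housing 44 (x) x 70 (y) x 18 mm (z up); origin on the underside, 4 mm off centre: housing spans x -26 to +18, y -35 to +35. Small gold connectors (look only) stick out of it, to 92 mm in length. Grip it across its 44 mm width. Starts in a bay's nest.
- module_a_center (a point): Centre of module_a's housing, 9 mm over its underside.
- module_b: One of two identical milled aluminium RF modules, 0.08 to 0.16 kg. Housing 44 (x) x 70 (y) x 18 mm (z up); origin on the underside, 4 mm off centre: housing spans x -26 to +18, y -35 to +35. Small gold connectors (look only) stick out of it, to 92 mm in length. Grip it across its 44 mm width. Starts in a bay's nest.
- module_b_center (a point): Centre of module_b's housing, 9 mm over its underside.
- battery_pack: Blue battery pack with leads, 38 x 121 x 37 mm, lying on the bench to the left; leave it alone. Origin under its centre.
- side_cutters: Red-handled side cutters, 54 x 137 x 13 mm, lying near the front edge of the bench; leave them alone. Origin under the centre.
- loupe: Black eyepiece loupe, diameter 37, height 20 mm, on the bench to the right; leave it alone. Origin under its centre.

How it is judged:
On the way, in this order (a step that is already met when the one before it is completed fails the run):
1. the module from the dead bay is seated in the empty bay's nest and let go, with that bay's lever still off (horizontal distance between module_b_center and bay_c_nest below 0.006 m and z of module_b in the frame of bay_c_nest between -0.003 and 0.003 m and angle between module_b's own z axis and vertical below 0.08 rad and angle between the y axis of module_b and the x axis of bay_c, either way round below 0.12 rad and value of joint lever_c below 0.25 rad and contact force between the fingers and module_b below 0.1 N), for 0.2 s.
2. that bay's lever is over to on (value of joint lever_c above 0.75 rad), for 0.2 s.
At the end, for the whole second after the job is handed in: Module from the dead bay rests in the once-empty nest: centre within 6 mm, underside 3 mm, level 0.08 rad, along the nest 0.12 rad, either way round. That lever reads over 0.75. Running bay: lever over 0.75, module seated (6, 3 mm). Emptied bay: lever under 0.25. All at rest (horizontal distance between module_b_center and bay_c_nest below 0.006 m and z of module_b in the frame of bay_c_nest between -0.003 and 0.003 m and angle between module_b's own z axis and vertical below 0.08 rad and angle between the y axis of module_b and the x axis of bay_c, either way round below 0.12 rad and value of joint each of lever_c, lever_a above 0.75 rad and value of joint lever_b below 0.25 rad and horizontal distance between module_a_center and bay_a_nest below 0.006 m and z of module_a in the frame of bay_a_nest below 0.003 m and linear speed of each of module_b, module_a below 0.02 m/s); the robot touches nothing.
It fails at once if the running module moved more than 8 mm (distance of module_a from where it was at the start of the episode above 0.008 m).
It fails at once if the running bay's lever moved below 0.7 (value of joint lever_a below 0.7 rad).
It fails at once if the dead bay's lever moved above 0.3 (value of joint lever_b above 0.3 rad).
It fails at once if the empty bay's lever thrown on before the module is in its nest (value of joint lever_c above 0.5 rad and distance between module_b_center and bay_c_nest above 0.03 m).
It fails at once if the battery pack, side cutters or loupe moved more than 30 mm (distance of any of battery_pack, side_cutters, loupe from where it was at the start of the episode above 0.03 m).
It also fails if it takes over 48 s, if anything falls off the work surface, if the arm or the gripper's body presses on something with over 40 N, if the wrist force passes 120 N, or if a joint passes its speed limit or range.

## Robot

A 6-joint arm with a two-finger parallel gripper is mounted at the origin on a cart in front of the work surface, level with it; the furniture and walls round the work are solid. World frame = base frame: x ahead of the robot, y to its left, z up, the work surface at z = 0. Lengths are in m, angles in rad, forces in N, time in s.
With the tool pointing down it reaches from about 0.425 to 0.95 m from the base axis. Payload 3.5 kg.
Tool frame: the origin (TCP) lies at the very end of the fingers, on their centre line; the grasp point (between the pads) lies 19 mm behind it (tcp_to_grasp is the distance from the TCP to the grasp point, in m); z points along the fingers, y is the direction in which the jaws open and shut (so a half turn about z gives the same grasp; the last joint's range is limited). The gripper opens to 85 mm and grips with 20 to 120 N. Pads are 22 mm wide; open, the fingers measure 114 mm over their backs; the gripper's body (76 mm by 85 mm) begins 54 mm behind the grasp point. The pads swing forward as they close: fully open they stand 13 mm farther back than shut.
Start: joints at [1.06, 0.286, 1.577, -0, 1.279, -0.15], TCP at [0.238, 0.632, 0.231] pointing down, gripper open.
Joint ranges: [-2.77, 2.77], [-0.9, 2.22], [0.21, 2.48], [-1.53, 4.67], [0.24, 2.81], [-2.84, 2.84]. Speed limits (rad/s): [2.79, 2.79, 3.14, 3.14, 3.14, 3.14].

## Interface

Orientations are given as a unit quaternion [x, y, z, w].
In Python, from plant import * gives the robot as it stands. The module is installed in compiled form; this text tells all that it offers.
- The arm moves only by the tool arm_command, never from a script. Its argument "steps" is a list of rows, each a list of 3 entries, a list of its own where there are three numbers: the turn, a rotation vector about the tool's x, y, z in rad, then the shift along the tool's x, y, z in m, then the gripper command: -1 is shut, 1 is fully open, values between are in proportion. A call has 1 to 12 rows; each row is the pose to reach, as a shift and turn from the pose measured when the call began, along the tool's axes at that moment; what a row does not reach only later rows make up. A row lasts 1/8 s, in which the tool goes at most 62.5 mm and 10.7 degrees, less where a joint would pass 70% of its speed; a pose out of reach is approached as far as the arm can. A call with a gripper value outside its range is refused whole. The fingers move at their own pace and stop on an object; "force" is the grip in N (left out, the last holds). Time passes only in rows, so rows that repeat a pose let the fingers close. It gives the time, the measured TCP pose, the force and the opening at its end, in the units of the state.
- get_state(): the state, without advancing time (a new reading comes with each control period).
- read_camera(name): name is "side" or "top" or "wrist"; returns a dict with "frame" (384x512x3 uint8, red, green, blue), "vfov" (degrees; the focal length in pixels is half the picture's height over the tangent of half this angle, whatever the lens; pixels are square), "cx", "cy" (the principal point, pixels), "dist" ([k1, k2, p1, p2, k3] as OpenCV has them; the pictures are not rectified), "position" and "rotation" of the camera in the world; the wrist camera has in their place "mount" (4x4, takes a point from camera to tool coordinates, whose origin is the TCP and whose axes are the flange's). Camera axes: x right, y up, looking along -z (the intrinsics and any distortion apply to the point x, -y, -z); pixel columns grow to the right and rows downward; lengths in m; the calibration is good to about 2 mm. A picture is of the moment at which its call begins: read the wrist's pose just before it. There is no depth.
- sign_off(): hands the job in, once; it reports no verdict.
The state is a dict: "time": time; "qpos": joint angles; "dq": joint speeds; "joint_efforts": joint torques, N m; "eef_pos": TCP position; "tcp_rot": TCP orientation; "contact_force": force on the tool from outside, world axes, zero at the start; "wrist_torque": the same for the moment, N m; "opening": opening from 0.0 (shut) to 1.0 (fully open).
Only numpy, scipy, OpenCV 4.12 (cv2) and the standard library are available. Lean on these libraries where they do the work, as an engineer would, in place of code of your own. Each camera call takes 0.05 s, during which the arm holds its last target.

## Working session

There is one attempt and no reset: what is moved stays moved. The work goes in short steps, Python scripts to look and compute and a tool call to move; the robot and the scene stay as the last step left them, time stands still between calls to the robot, and variables do not carry over. Pictures are saved under pics/ and viewed, and the job is handed in when it is done.

Besides the shell and the picture viewer there is one more tool, called after "Call:" as name(argument=value, ...), one argument or row to a line, values as JSON. arm_command: Moves the arm, as the interface text tells. Its arguments: {"type":"object","properties":{"steps":{"type":"array"},"force":{"type":"number"}},"required":["steps"]}

```bash
mkdir -p pics
cat > h.py <<'E'
from plant import *
import numpy as np, cv2
from scipy.spatial.transform import Rotation as R
def snap(n,f):
    s=get_state(); c=read_camera(n); cv2.imwrite('pics/'+f,c['frame'][:,:,::-1]); c['s']=s; return c
def KD(c):
    h,w=c['frame'].shape[:2]; f=h/2/np.tan(np.radians(c['vfov'])/2)
    return np.array([[f,0,c['cx']],[0,f,c['cy']],[0,0,1.]]),np.array(c['dist'],float)
def pose(c):
    if 'mount' in c:
        M=np.array(c['mount']); s=c['s']; T=np.eye(4); T[:3,:3]=R.from_quat(s['tcp_rot']).as_matrix(); T[:3,3]=s['eef_pos']
        W=T@M; return W[:3,:3],W[:3,3]
    r=np.array(c['rotation'],float)
    r=R.from_quat(r).as_matrix() if r.size==4 else r.reshape(3,3)
    return r,np.array(c['position'])
def ray(c,px,z):
    K,D=KD(c); u=cv2.undistortPoints(np.array(px,float).reshape(-1,1,2),K,D).reshape(-1,2)
    Rm,p=pose(c); d=np.c_[u[:,0],-u[:,1],-np.ones(len(u))]@Rm.T
    return p+d*((z-p[2])/d[:,2])[:,None]
def proj(c,P):
    K,D=KD(c); Rm,p=pose(c); q=(np.array(P,float)-p)@Rm; q=q*[1,-1,-1]
    return cv2.projectPoints(q.reshape(-1,1,3),np.zeros(3),np.zeros(3),K,D)[0].reshape(-1,2)
E
python3 - <<'E'
from h import *
for n in ['top','side','wrist']:
    c=snap(n,n+'0.png'); print(n,pose(c),c['vfov'],c['dist'],c['cx'],c['cy'])
    if n=='wrist': print(c['mount'])
print(get_state())
E
```

```text
top (array([[ 0.03344903,  0.97753726, -0.2080915 ],
       [-0.99943458,  0.03342794, -0.00361889],
       [ 0.00341847,  0.20809488,  0.97810267]]), array([0.24819895, 0.2349484 , 1.00344827])) 48.75752954757601 [-0.06197446  0.          0.          0.          0.        ] 254.93904786513366 183.77695844179422
side (array([[ 0.91427907,  0.22326642, -0.33800278],
       [-0.40480963,  0.53432654, -0.74204064],
       [ 0.0149311 ,  0.81525901,  0.57890397]]), array([ 0.10977187, -0.48463024,  0.65220475])) 48.11625013060814 [-0.08111183  0.          0.          0.          0.        ] 257.48418526174106 189.2066687128441
wrist (array([[ 0.35361959, -0.88468669, -0.30378057],
       [ 0.93538448,  0.33340554,  0.1178839 ],
       [-0.00300819, -0.32583769,  0.94542094]]), array([0.15989658, 0.66112439, 0.37181807])) 64.41058410832962 [0.01049285 0.         0.         0.         0.        ] 260.8157985706337 191.16697702029512
[[-6.30158060e-04  9.45322053e-01  3.26137732e-01  8.37156117e-02]
 [ 9.99999374e-01  2.94136618e-04  1.07961698e-03  2.94102756e-04]
 [ 9.24656694e-04  3.26138208e-01 -9.45321646e-01 -1.41708712e-01]
 [ 0.00000000e+00  0.00000000e+00  0.00000000e+00  1.00000000e+00]]
{'time': 0.15, 'qpos': array([ 1.05999819e+00,  2.87011632e-01,  1.57786575e+00,  1.70051743e-06,
        1.27861259e+00, -1.50021254e-01]), 'dq': array([-0.00128475, -0.00329566, -0.00337848,  0.00049666, -0.00052309,
        0.00027288]), 'joint_efforts': array([ 6.68848370e-04, -4.06606078e+01, -2.93139946e+01, -1.16448100e-04,
        3.94896386e-03,  2.47792468e-05]), 'eef_pos': array([0.23800183, 0.63108821, 0.2302184 ]), 'tcp_rot': array([ 1.79411884e-01,  9.83773590e-01, -8.97082283e-04, -3.08544232e-04]), 'contact_force': array([ 0.31834867, -0.5848792 ,  0.2952418 ]), 'wrist_torque': array([ 0.02008039, -0.01653009, -0.00329393]), 'opening': 0.9976174073322679}
```

View pics/top0.png

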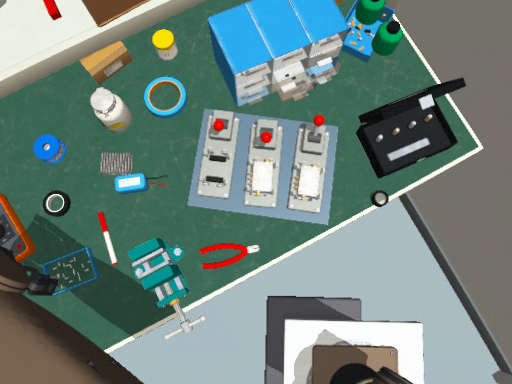

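View pics/side0.png

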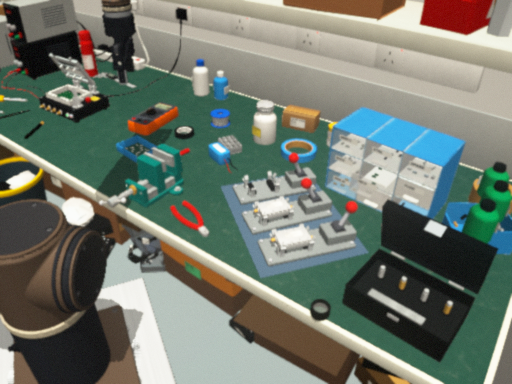

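View pics/wrist0.png

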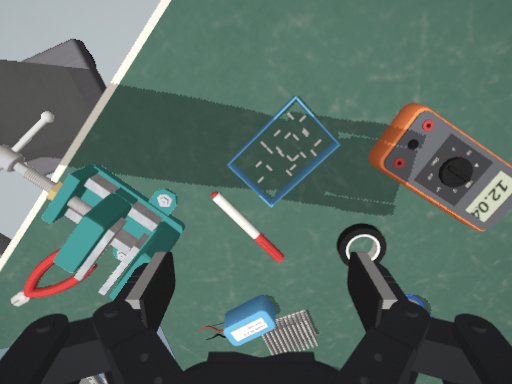

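Top view: the left bay at (218,150) is empty with its lever off. The middle bay has a module at (263,177) and its ball at (266,137), close to the module, so it is off. The right bay has a module at (309,182) and its ball at (319,120), so it is on. Next I'll zoom in to measure.

```bash
python3 - <<'E'
import cv2
a=cv2.imread('pics/top0.png')[95:230,180:345]; cv2.imwrite('pics/topz.png',cv2.resize(a,None,fx=4.4,fy=4.4,interpolation=cv2.INTER_CUBIC))
a=cv2.imread('pics/side0.png')[145:275,215:375]; cv2.imwrite('pics/sidez.png',cv2.resize(a,None,fx=4.6,fy=4.6,interpolation=cv2.INTER_CUBIC))
E
python3 - <<'E'
from h import *
c=read_camera('top')
print(ray(c,[(218,126),(266,137),(319,120)],.088))
print(ray(c,[(263,177),(309,182)],.043))
hs=cv2.cvtColor(c['frame'],cv2.COLOR_RGB2HSV)
m=((hs[:,:,0]<8)|(hs[:,:,0]>172))&(hs[:,:,1]>150)&(hs[:,:,2]>90)
n,l,st,ce=cv2.connectedComponentsWithStats(m.astype(np.uint8))
for i in range(1,n):
    if st[i,4]>25: print(st[i],ce[i],ray(c,[ce[i]],.088))
E
```

```text
[[0.57458279 0.32694274 0.088     ]
 [0.55204313 0.2169269  0.088     ]
 [0.59721809 0.09670679 0.088     ]]
[[0.46928106 0.2203034  0.043     ]
 [0.46104485 0.11312481 0.043     ]]
[ 43   0  18  20 192] [51.77604167  8.63541667] [[0.87111685 0.75862797 0.088     ]]
[313 115  12  11  95] [318.58947368 119.71578947] [[0.59787251 0.09764917 0.088     ]]
[213 120  11  11  96] [218.40625    124.86458333] [[0.57734196 0.32616139 0.088     ]]
[261 132  11  11  94] [265.85106383 136.81914894] [[0.55246062 0.21727591 0.088     ]]
[ 98 212  10  20 114] [102.27192982 221.45614035] [[0.34748007 0.56875124 0.088     ]]
[200 243  48  26 517] [223.7794971  254.31141199] [[0.28664779 0.29973717 0.088     ]]
```

View pics/topz.png

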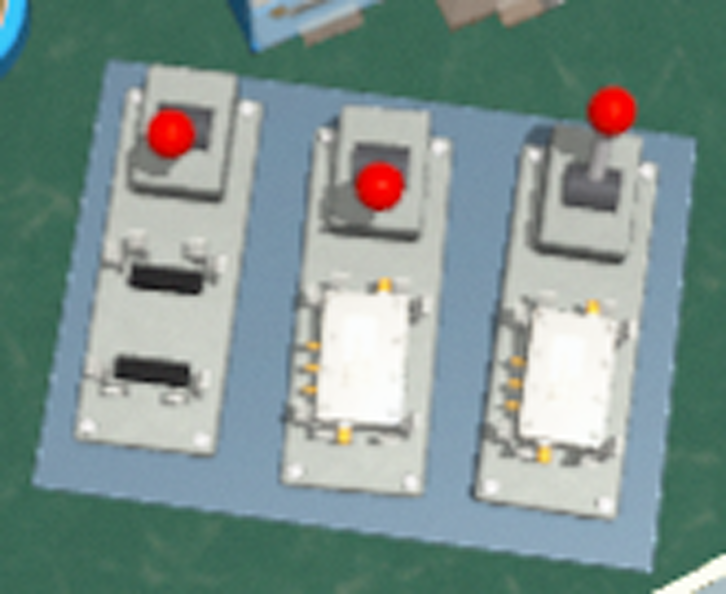

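View pics/sidez.png

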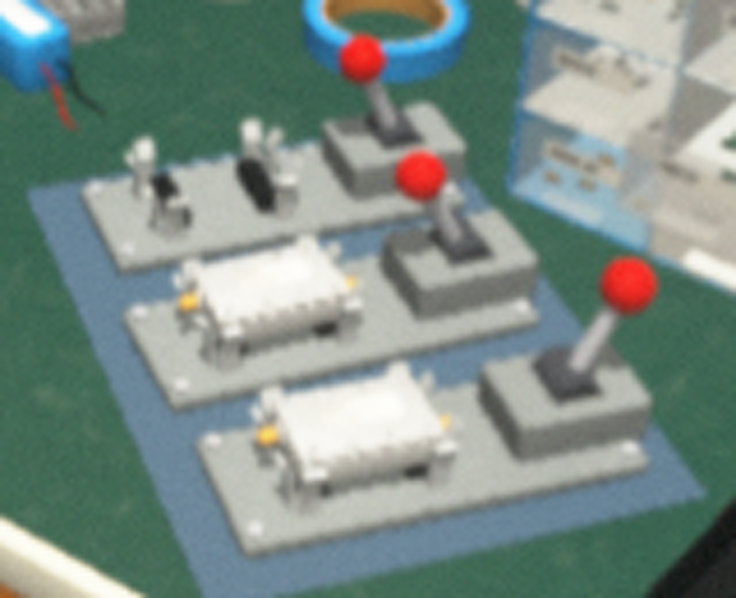

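The first reading holds in the zoomed views: left is bay_c (empty), middle is bay_b (dead), right is bay_a (running). I'll move the wrist camera over the nests for an accurate measurement.

Call:
arm_command(
  steps=[
    [[0, 0, -0.12], [-0.05, -0.04, -0.02], 1],
    [[0, 0, -0.24], [-0.09, -0.075, -0.02], 1],
    [[0, 0, -0.24], [-0.135, -0.113, -0.02], 1],
    [[0, 0, -0.24], [-0.18, -0.15, -0.02], 1],
    [[0, 0, -0.24], [-0.225, -0.188, -0.02], 1],
    [[0, 0, -0.24], [-0.27, -0.226, -0.02], 1],
    [[0, 0, -0.24], [-0.315, -0.264, -0.02], 1],
    [[0, 0, -0.24], [-0.362, -0.303, -0.02], 1],
    [[0, 0, -0.24], [-0.362, -0.303, -0.02], 1],
    [[0, 0, -0.24], [-0.362, -0.303, -0.02], 1],
  ],
)

```text
time: 1.45
eef_pos: [0.4696, 0.22, 0.2506]
tcp_rot: [0.061, 0.998, -0.001, -0.001]
contact_force: [0.3, 0.5, 0.1]
opening: 1.001
```

Run:
```python
from h import *
c=snap('wrist','w1.png'); s=c['s']; print(s['eef_pos'],R.from_quat(s['tcp_rot']).as_matrix(),s['qpos'])
a=cv2.imread('pics/w1.png'); cv2.imwrite('pics/w1z.png',cv2.resize(a,(800,600),interpolation=cv2.INTER_CUBIC))
```

```text
[0.46958129 0.21997433 0.25060483] [[-9.92613269e-01  1.21313340e-01 -1.40398453e-03]
 [ 1.21314699e-01  9.92613663e-01 -9.27040206e-04]
 [ 1.28115189e-03 -1.09051637e-03 -9.99998585e-01]] [ 2.42534716e-01 -7.70537673e-02  1.93533339e+00 -5.86529402e-04
  1.28489861e+00 -1.20648209e+00]
```

View pics/w1z.png

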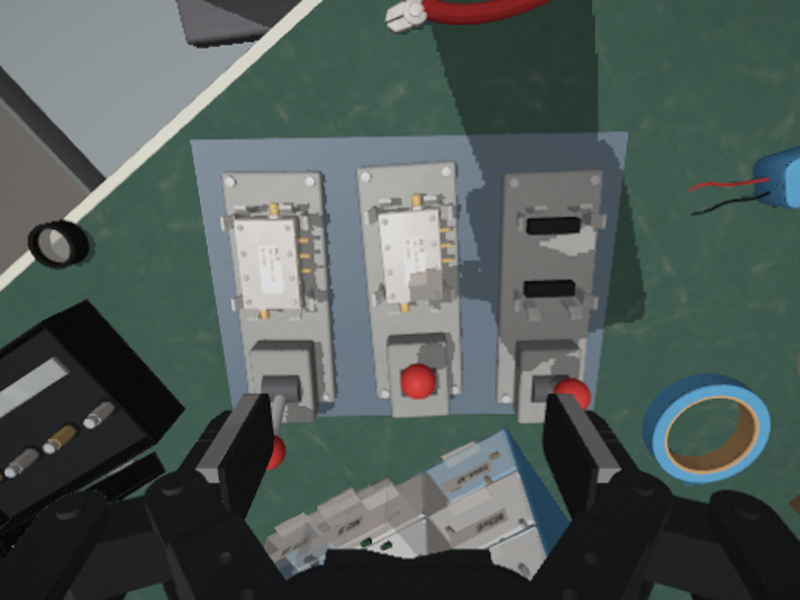

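The wrist view shows all three bays: modules at (268,262) and (412,255), the empty nest bars at (552,225) and (549,289) (800-px scale). I'll zoom for corners.

Run:
```python
import cv2
a=cv2.imread('pics/w1.png')
for n,x0 in (('b',220),('c',305)):
    z=a[95:275,x0:x0+100]; z=cv2.resize(z,None,fx=4,fy=4,interpolation=cv2.INTER_CUBIC)
    z=cv2.resize(a[95:220,x0:x0+100],None,fx=4.8,fy=4.8,interpolation=cv2.INTER_CUBIC)
    for k in range(0,100,10): cv2.putText(z,str(x0+k),(int(k*4.8),8),0,.3,(0,255,255)); cv2.line(z,(int(k*4.8),0),(int(k*4.8),600),(0,255,255) if k%50==0 else (90,90,0),1)
    for k in range(0,125,10): cv2.putText(z,str(95+k),(0,int(k*4.8)),0,.3,(0,255,255)); cv2.line(z,(0,int(k*4.8)),(480,int(k*4.8)),(90,90,0),1)
    cv2.imwrite(f'pics/w1{n}.png',z)
```

```text
(no output)
```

View pics/w1b.png

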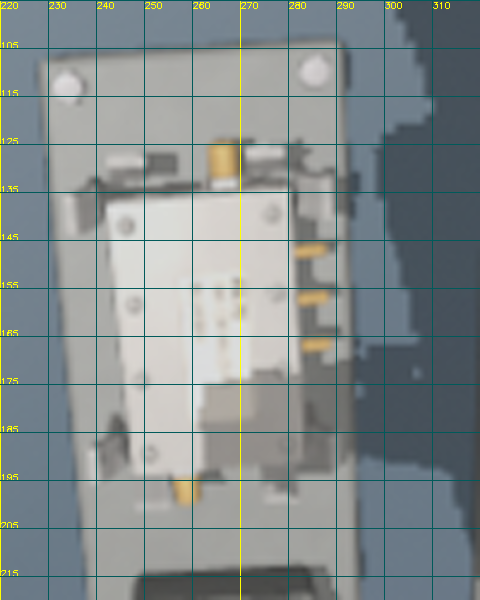

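View pics/w1c.png

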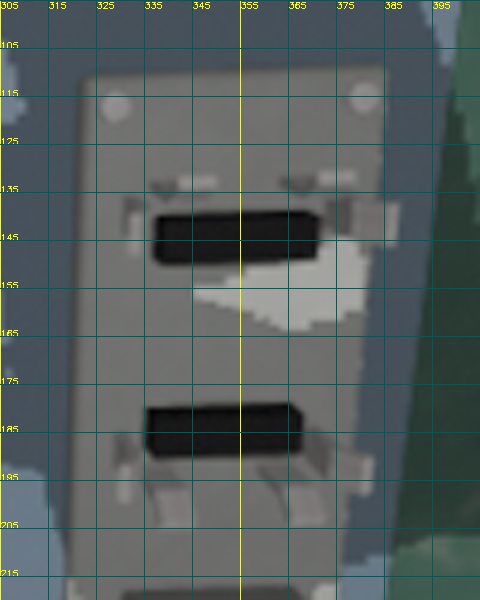

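```bash
cat >> h.py <<'E'
from scipy.optimize import least_squares
def fitbay(c,near,sides,extra=()):
    # near corners (bay x=-67,y=-+39) : order y=-39 ... ; sides: (px, ysign)
    K,D=KD(c)
    def res(p):
        x,y,t=p; Rm=np.array([[np.cos(t),-np.sin(t)],[np.sin(t),np.cos(t)]])
        r=[]
        for px,bx,by in near:
            w=ray(c,[px],.013)[0,:2]; r+=list((w-(np.array([x,y])+Rm@[bx,by]))*1e3)
        for px,s in sides:
            w=ray(c,[px],.013)[0,:2]; q=Rm.T@(w-[x,y]); r.append((q[1]-s*.039)*1e3)
        for px,bx,by,z in extra:
            w=ray(c,[px],z)[0,:2]; r+=list((w-(np.array([x,y])+Rm@[bx,by]))*1e3)
        return r
    s=least_squares(res,[.47,.2,-.1]); return s.x,np.round(s.fun,1)
def step(p,yaw,s=None):
    # tool pointing down, tool x at angle yaw
    s=s or get_state(); Rc=R.from_quat(s['tcp_rot']).as_matrix()
    cx=np.array([np.cos(yaw),np.sin(yaw),0]); z=np.array([0,0,-1.]); T=np.c_[cx,np.cross(z,cx),z]
    return np.round(R.from_matrix(Rc.T@T).as_rotvec(),3),np.round(Rc.T@(np.array(p)-s['eef_pos']),4)
E
python3 - <<'E'
from h import *
c=read_camera('wrist'); c['s']=get_state()
f=lambda x0,p:(x0+p[0]/4.8,95+p[1]/4.8)
B=lambda x,y:f(220,(x,y)); C=lambda x,y:f(305,(x,y))
# image right = world +y (left)?
print('b',fitbay(c,[(B(40,62),-.067,-.039),(B(342,42),-.067,.039)],[(B(90,570),-1),(B(356,570),1)]))
print('c',fitbay(c,[(C(82,80),-.067,-.039),(C(387,66),-.067,.039)],[(C(68,570),-1),(C(342,570),1)]))
m=ray(c,[B(107,203),B(287,190),B(298,470),B(135,478)],.043)[:,:2]; print('mod',m,m.mean(0),np.linalg.norm(np.diff(m,axis=0),axis=1),
 np.arctan2(*(((m[3]-m[0])+(m[2]-m[1]))[::-1])))
b=ray(c,[C(158,217),C(320,210),C(302,453),C(148,459)],.025)[:,:2]; print('bars',b,b.mean(0),np.arctan2(*(((b[3]-b[0])+(b[2]-b[1]))[::-1])))
print('ball b,c',ray(c,[(418/1.5625,381/1.5625),(571/1.5625,394/1.5625)],.088))
# corner guides c tips
E
```

```text
b (array([ 0.4748673 ,  0.22269173, -0.05664039]), array([ 0.1,  1.2, -0.1, -1.2,  1.7, -1.6]))
c (array([ 0.49339807,  0.33280696, -0.08044058]), array([ 0.2,  1. , -0.2, -0.9,  0.6, -0.7]))
mod [[0.43823964 0.20289591]
 [0.44028788 0.24573319]
 [0.51066948 0.24150322]
 [0.50790051 0.20027048]] [0.47427438 0.2226007 ] [0.04288622 0.0705086  0.04132561] -0.04891324813683204
bars [[0.45814396 0.31524599]
 [0.4612519  0.35545462]
 [0.52527022 0.35062716]
 [0.52212178 0.31020729]] [0.49169697 0.33288376] -0.07692952825155724
ball b,c [[0.55298193 0.21807239 0.088     ]
 [0.57651272 0.32685094 0.088     ]]
```

Run:
```python
from h import *
print(step([.4745,.2226,.08],np.pi-.052)); print(step([.4745,.2226,.017],np.pi-.052))
```

```text
(array([-0.001, -0.001, -0.067]), array([-0.0053,  0.0025,  0.1706]))
(array([-0.001, -0.001, -0.067]), array([-0.0054,  0.0026,  0.2336]))
```

Call:
arm_command(
  steps=[
    [[0, 0, -0.067], [-0.0055, 0.0025, 0.06], 1],
    [[0, 0, -0.067], [-0.0055, 0.0025, 0.12], 1],
    [[0, 0, -0.067], [-0.0055, 0.0025, 0.17], 1],
    [[0, 0, -0.067], [-0.0055, 0.0025, 0.195], 1],
    [[0, 0, -0.067], [-0.0055, 0.0025, 0.215], 1],
    [[0, 0, -0.067], [-0.0055, 0.0025, 0.232], 1],
    [[0, 0, -0.067], [-0.0055, 0.0025, 0.2335], 1],
    [[0, 0, -0.067], [-0.0055, 0.0025, 0.2335], 1],
  ],
)

```text
time: 2.55
eef_pos: [0.475, 0.2231, 0.0177]
tcp_rot: [0.026, 1.0, -0.0, -0.0]
contact_force: [0.8, -0.4, -0.1]
opening: 0.998
```

Run:
```python
from h import *
c=snap('wrist','w2.png'); s=c['s']; print(s['eef_pos'],s['tcp_rot'],s['contact_force'])
```

```text
[0.47495557 0.2230512  0.01772417] [ 2.57027205e-02  9.99669539e-01 -4.19364757e-04 -7.95492451e-05] [ 0.78103182 -0.41216358 -0.09199504]
```

View pics/w2.png

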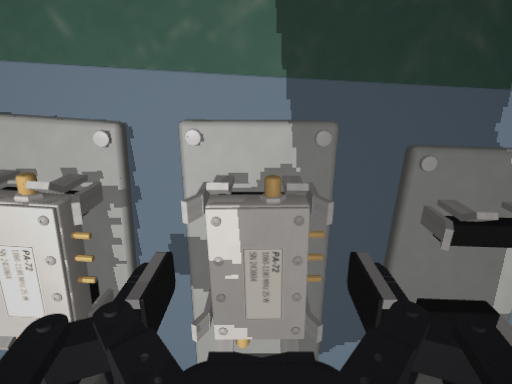

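The fingers straddle the module symmetrically (pads at ~160 and ~365, module 208–308). Closing the gripper.

Call:
arm_command(
  steps=[
    [[0, 0, 0], [0, 0, 0], -1],
    [[0, 0, 0], [0, 0, 0], -1],
    [[0, 0, 0], [0, 0, 0], -1],
    [[0, 0, 0], [0, 0, 0], -1],
    [[0, 0, 0], [0, 0, 0], -1],
    [[0, 0, 0], [0, 0, 0], -1],
    [[0, 0, 0], [0, 0, 0], -1],
    [[0, 0, 0], [0, 0, 0], -1],
  ],
  force=50,
)

```text
time: 3.6
eef_pos: [0.476, 0.2229, 0.019]
tcp_rot: [0.026, 1.0, -0.0, 0.001]
contact_force: [-0.9, -2.1, 5.9]
opening: 0.517
```

Run:
```python
from h import *
c=snap('wrist','w3.png'); s=c['s']; print(s['eef_pos'],s['tcp_rot'],s['contact_force'],s['opening'])
```

```text
[0.47599336 0.22291286 0.01900382] [ 2.58181733e-02  9.99666243e-01 -3.61583191e-04  8.33123587e-04] [-0.94082925 -2.06152646  5.86151836] 0.5166995900469674
```

View pics/w3.png

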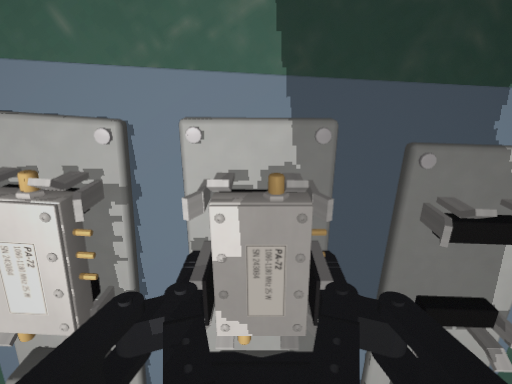

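Opening 0.517 (≈44 mm), so the module is held. Lifting straight up and checking.

Call:
arm_command(
  steps=[
    [[0, 0, 0], [0, 0, -0.015], -1],
    [[0, 0, 0], [0, 0, -0.035], -1],
    [[0, 0, 0], [0, 0, -0.06], -1],
    [[0, 0, 0], [0, 0, -0.08], -1],
    [[0, 0, 0], [0, 0, -0.08], -1],
    [[0, 0, 0], [0, 0, -0.08], -1],
  ],
)

```text
time: 4.4
eef_pos: [0.4751, 0.2228, 0.0982]
tcp_rot: [0.026, 1.0, -0.001, 0.0]
contact_force: [0.1, 0.3, -0.6]
opening: 0.515
```

Run:
```python
from h import *
c=snap('wrist','w4.png'); s=c['s']; print(s['eef_pos'],s['tcp_rot'],s['contact_force'],s['opening'])
a=cv2.imread('pics/w4.png')[160:360,150:370]; cv2.imwrite('pics/w4z.png',cv2.resize(a,None,fx=3,fy=3,interpolation=cv2.INTER_CUBIC))
c=snap('side','s4.png')
a=cv2.imread('pics/s4.png')[100:280,200:400]; cv2.imwrite('pics/s4z.png',cv2.resize(a,None,fx=3,fy=3,interpolation=cv2.INTER_CUBIC))
```

```text
[0.47511063 0.22283092 0.09823447] [ 2.58093319e-02  9.99666743e-01 -5.06671533e-04  1.55242310e-04] [ 0.14804902  0.31967825 -0.62313383] 0.5149975844576531
```

View pics/w4z.png

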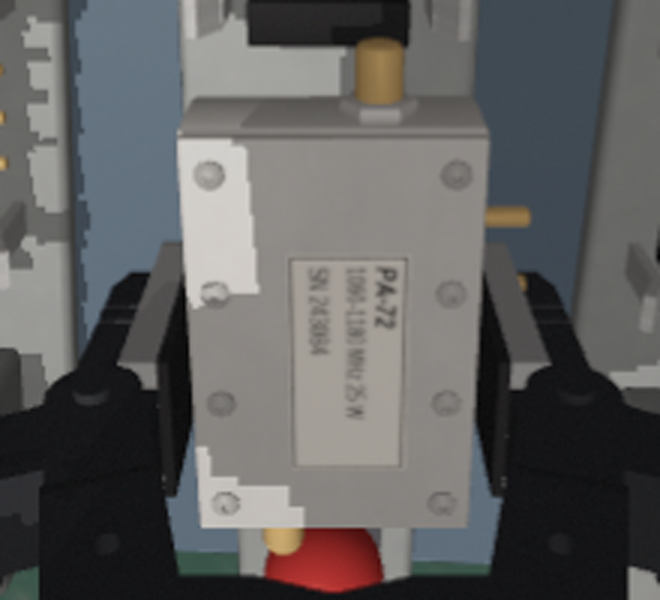

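View pics/s4z.png

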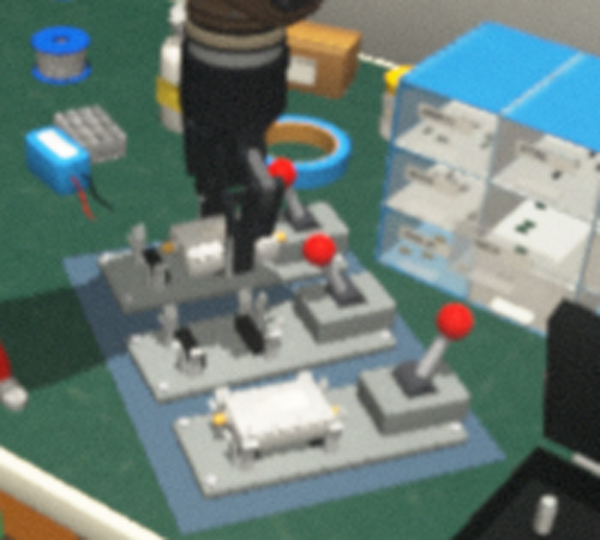

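```bash
cat >> h.py <<'E'
def modpnp(c,px):
    # px order TL,TR,BR,BL in wrist image; image right = tool +y, image up = tool +x
    K,D=KD(c); o=np.array([[.035,-.022,0],[.035,.022,0],[-.035,.022,0],[-.035,-.022,0]])
    ok,rv,tv=cv2.solvePnP(o,np.array(px,float),K,D); F=np.diag([1,-1,-1.]); M=np.array(c['mount'])
    Ro=M[:3,:3]@F@cv2.Rodrigues(rv)[0]; to=M[:3,:3]@F@tv[:,0]+M[:3,3]
    e=cv2.projectPoints(o,rv,tv,K,D)[0][:,0]-px
    return to,Ro,np.abs(e).max()
E
python3 - <<'E'
from h import *
c=read_camera('wrist'); c['s']=get_state()
f=lambda x,y:(150+x/3,160+y/3)
px=np.array([f(178,139),f(487,139),f(467,527),f(203,527)])
t,Ro,e=modpnp(c,px); print(t,Ro.round(3),e)
m=ray(c,px,c['s']['eef_pos'][2]+.024); Rt=R.from_quat(c['s']['tcp_rot']).as_matrix()
q=(m-c['s']['eef_pos'])@Rt; print(q,q.mean(0))
E
```

```text
[ 0.00013524  0.00016968 -0.02059104] [[ 1.     0.005  0.006]
 [-0.005  1.     0.007]
 [-0.006 -0.007  1.   ]] 0.1735679932887706
[[ 0.03639435 -0.02138882 -0.0239455 ]
 [ 0.03640554  0.02141    -0.02400377]
 [-0.03126222  0.02178615 -0.02405152]
 [-0.03132959 -0.02103708 -0.02399326]] [ 0.00255202  0.00019256 -0.02399851]
```

Run:
```python
from h import *
print(step([.4935,.3329,.1],np.pi-.079))
```

```text
(array([-0.001, -0.001,  0.027]), array([-0.0129,  0.111 , -0.0025]))
```

Call:
arm_command(
  steps=[
    [[0, 0, 0.007], [-0.003, 0.025, -0.002], -1],
    [[0, 0, 0.014], [-0.007, 0.06, -0.002], -1],
    [[0, 0, 0.027], [-0.011, 0.095, -0.002], -1],
    [[0, 0, 0.027], [-0.013, 0.111, -0.002], -1],
    [[0, 0, 0.027], [-0.013, 0.111, -0.002], -1],
    [[0, 0, 0.027], [-0.013, 0.111, -0.002], -1],
  ],
)

```text
time: 5.3
eef_pos: [0.4932, 0.332, 0.0989]
tcp_rot: [0.039, 0.999, -0.001, -0.001]
contact_force: [-0.8, -0.7, -1.6]
opening: 0.516
```

Run:
```python
from h import *
c=snap('wrist','w5.png'); s=c['s']; print(s['eef_pos'],s['tcp_rot'],s['contact_force'],s['opening'])
a=cv2.imread('pics/w5.png')[85:335,150:370]; a=cv2.convertScaleAbs(a,alpha=1.6)
z=cv2.resize(a,None,fx=2.4,fy=2.4,interpolation=cv2.INTER_CUBIC); cv2.imwrite('pics/w5z.png',z)
```

```text
[0.49322151 0.33195336 0.09893938] [ 3.94714069e-02  9.99219484e-01 -1.21224925e-03 -9.80303445e-04] [-0.78632353 -0.65930635 -1.58868461] 0.5161393184098053
```

View pics/w5z.png

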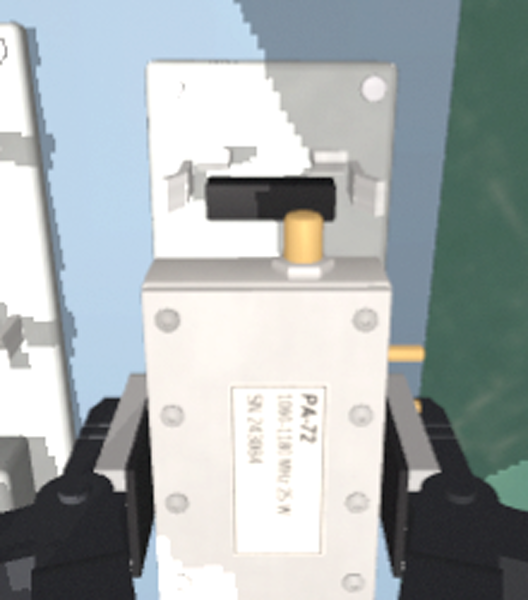

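Run:
```python
from h import *
c=read_camera('wrist'); c['s']=get_state(); s=c['s']; print(s['eef_pos'])
f=lambda x,y:(150+x/2.4,85+y/2.4)
Rt=R.from_quat(s['tcp_rot']).as_matrix()
for px,z in (([f(148,63),f(397,65)],.013),([f(207,178),f(335,178)],.025)):
    w=ray(c,px,z); q=(w-s['eef_pos'])@Rt; print(q.round(4),q.mean(0).round(4), np.arctan2(q[1,0]-q[0,0],q[1,1]-q[0,1]))
a=ray(c,[f(143,288),f(390,288)],s['eef_pos'][2]+.022); print(((a-s['eef_pos'])@Rt).round(4))
```

```text
[0.49345303 0.33187289 0.09926998]
[[ 0.0663 -0.0357  0.0864]
 [ 0.0657  0.0396  0.0863]] [0.066  0.0019 0.0864] -0.008242531041436532
[[ 0.0337 -0.0178  0.0744]
 [ 0.0337  0.0207  0.0743]] [0.0337 0.0015 0.0743] 1.0113522324831412e-05
[[ 0.0362 -0.0216 -0.0219]
 [ 0.0362  0.0218 -0.022 ]]
```

Call:
arm_command(
  steps=[
    [[0, 0, 0], [-0.0015, 0.0016, 0.02], -1],
    [[0, 0, 0], [-0.0015, 0.0016, 0.04], -1],
    [[0, 0, 0], [-0.0015, 0.0016, 0.053], -1],
    [[0, 0, 0], [-0.0015, 0.0016, 0.058], -1],
    [[0, 0, 0], [-0.0015, 0.0016, 0.063], -1],
    [[0, 0, 0], [-0.0015, 0.0016, 0.067], -1],
    [[0, 0, 0], [-0.0015, 0.0016, 0.071], -1],
    [[0, 0, 0], [-0.0015, 0.0016, 0.074], -1],
    [[0, 0, 0], [-0.0015, 0.0016, 0.074], -1],
  ],
)

```text
time: 6.52
eef_pos: [0.4948, 0.3332, 0.0251]
tcp_rot: [0.04, 0.999, -0.001, -0.001]
contact_force: [-0.6, 0.1, -0.9]
opening: 0.518
```

Run:
```python
from h import *
c=snap('wrist','w6.png'); s=c['s']; print(s['eef_pos'],s['tcp_rot'],s['contact_force'],s['opening'],s['wrist_torque'])
a=cv2.imread('pics/w6.png')[85:335,150:370]; a=cv2.convertScaleAbs(a,alpha=1.6)
z=cv2.resize(a,None,fx=2.4,fy=2.4,interpolation=cv2.INTER_CUBIC); cv2.imwrite('pics/w6z.png',z)
```

```text
[0.49481365 0.33315434 0.02507418] [ 3.97934758e-02  9.99206987e-01 -1.06158524e-03 -8.65811992e-04] [-0.56301291  0.1484985  -0.87604599] 0.518323316562549 [-0.02044312  0.01377712 -0.0538103 ]
```

View pics/w6z.png

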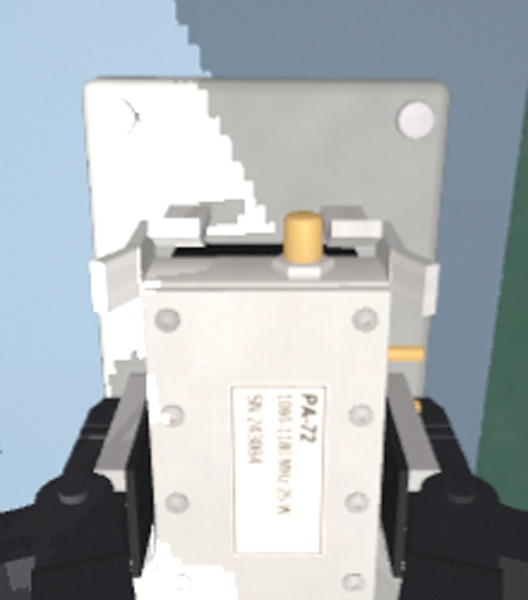

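The module sits centred between the corner guides (guides at 150 and 390 either side of the housing), with no contact force yet. Lowering further.

Call:
arm_command(
  steps=[
    [[0, 0, 0], [0, 0, 0.002], -1],
    [[0, 0, 0], [0, 0, 0.004], -1],
    [[0, 0, 0], [0, 0, 0.006], -1],
    [[0, 0, 0], [0, 0, 0.006], -1],
  ],
)

```text
time: 7.08
eef_pos: [0.495, 0.3332, 0.0192]
tcp_rot: [0.04, 0.999, -0.001, -0.001]
contact_force: [0.2, 0.2, -1.6]
opening: 0.513
```

Run:
```python
from h import *
c=snap('wrist','w7.png'); s=c['s']; print(s['eef_pos'],s['tcp_rot'],s['contact_force'],s['opening'],s['wrist_torque'])
```

```text
[0.49496192 0.3332371  0.01922738] [ 3.97623985e-02  9.99208450e-01 -9.68246457e-04 -6.98414509e-04] [ 0.1855605   0.1858253  -1.57514155] 0.5129005934304032 [-0.01238777  0.01168225  0.04841921]
```

View pics/w7.png

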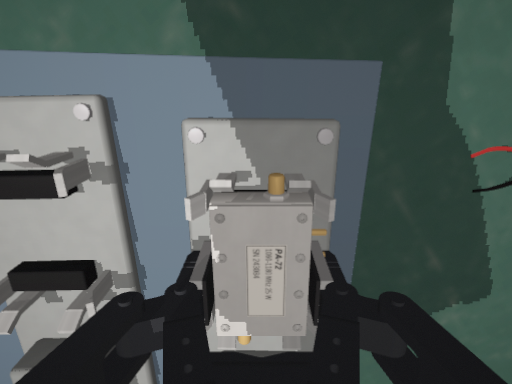

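Call:
arm_command(
  steps=[
    [[0, 0, 0], [0, 0, 0.001], -1],
    [[0, 0, 0], [0, 0, 0.002], -1],
    [[0, 0, 0], [0, 0, 0.002], -1],
  ],
)

```text
time: 7.5
eef_pos: [0.495, 0.3332, 0.019]
tcp_rot: [0.04, 0.999, -0.001, -0.001]
contact_force: [-5.5, -2.5, 9.1]
opening: 0.517
```

Run:
```python
from h import *
s=get_state(); print(s['eef_pos'],s['contact_force'],s['opening'],s['wrist_torque'])
```

```text
[0.49495556 0.33324398 0.0189924 ] [-5.48790559 -2.53833608  9.05189407] 0.5174991955443071 [-0.38366033  0.57187299 -0.06274051]
```

Contact at 9 N, at the same TCP height as at the grasp, so the module is seated. Releasing.

Call:
arm_command(
  steps=[
    [[0, 0, 0], [0, 0, 0], 0.6],
    [[0, 0, 0], [0, 0, 0], 1],
    [[0, 0, 0], [0, 0, 0], 1],
    [[0, 0, 0], [0, 0, 0], 1],
    [[0, 0, 0], [0, 0, 0], 1],
  ],
)

```text
time: 8.12
eef_pos: [0.4949, 0.3332, 0.0188]
tcp_rot: [0.04, 0.999, -0.001, -0.001]
contact_force: [-0.2, 0.1, 0.1]
opening: 1.003
```

Run:
```python
from h import *
c=snap('wrist','w8.png'); s=c['s']; print(s['eef_pos'],s['tcp_rot'],s['contact_force'],s['opening'])
```

```text
[0.49490119 0.33321886 0.01884035] [ 0.0396848   0.99921051 -0.00136635 -0.00126605] [-0.17876019  0.09752142  0.12546406] 1.0026430708606906
```

View pics/w8.png

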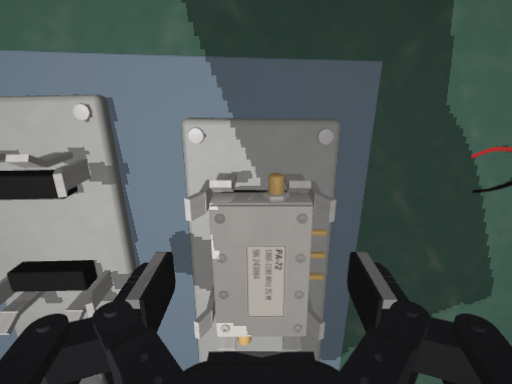

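Released and seated between the guides, contact ~0. Retreating up and verifying from the overview.

Call:
arm_command(
  steps=[
    [[0, 0, 0], [0, 0, -0.02], 1],
    [[0, 0, 0], [0, 0, -0.06], 1],
    [[0, 0, 0], [0, 0, -0.11], 1],
    [[0, 0, 0], [0, 0, -0.16], -1],
    [[0, 0, 0], [0, 0, -0.18], -1],
    [[0, 0, 0], [0, 0, -0.18], -1],
    [[0, 0, 0], [0, 0, -0.18], -1],
    [[0, 0, 0], [0, 0, -0.18], -1],
  ],
)

```text
time: 9.18
eef_pos: [0.4942, 0.3331, 0.1961]
tcp_rot: [0.04, 0.999, -0.002, -0.003]
contact_force: [0.4, 0.1, -0.3]
opening: -0.0
```

Run:
```python
from h import *
c=snap('wrist','w9.png'); s=c['s']; print(s['eef_pos'],s['opening'])
a=cv2.imread('pics/w9.png'); cv2.imwrite('pics/w9z.png',cv2.resize(a,(800,600),interpolation=cv2.INTER_CUBIC))
t=snap('side','s9.png'); a=cv2.imread('pics/s9.png')[80:280,200:420]; cv2.imwrite('pics/s9z.png',cv2.resize(a,None,fx=3,fy=3,interpolation=cv2.INTER_CUBIC))
t=read_camera('top'); print(ray(t,[(240,103),(235,100)],0.01),ray(t,[(235,70),(210,33)],.15))
print(step([.5334,.3298,.13],np.pi-.079),step([.5334,.3298,.075],np.pi-.079),step([.6032,.3243,.075],np.pi-.079))
```

```text
[0.49416721 0.33310413 0.19609458] -0.0003522662323129697
[[0.66499045 0.28293483 0.01      ]
 [0.67261768 0.29580822 0.01      ]] [[0.68342782 0.29038063 0.15      ]
 [0.77272196 0.35068342 0.15      ]]
(array([-0.004, -0.005, -0.001]), array([-0.039 , -0.0002,  0.0671])) (array([-0.004, -0.005, -0.001]), array([-0.0393, -0.    ,  0.1221])) (array([-0.004, -0.005, -0.001]), array([-0.1093,  0.    ,  0.1218]))
```

View pics/w9z.png

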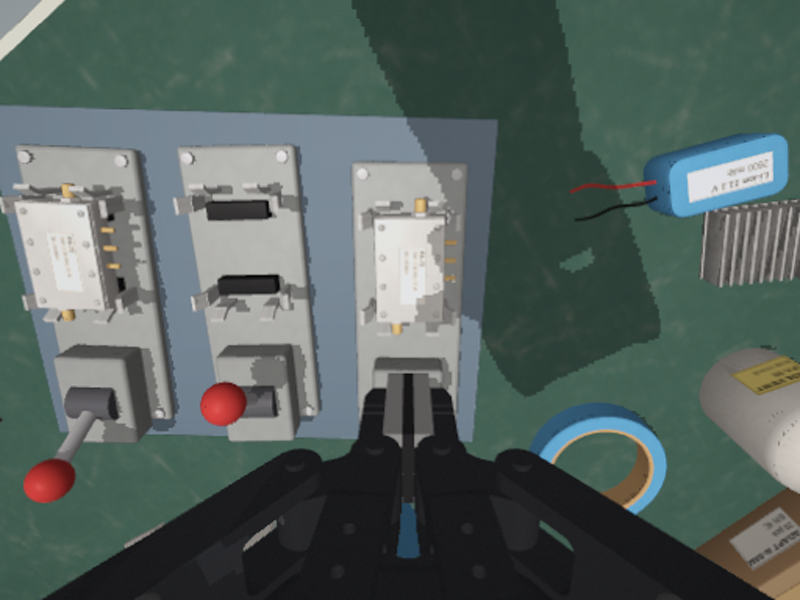

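View pics/s9z.png

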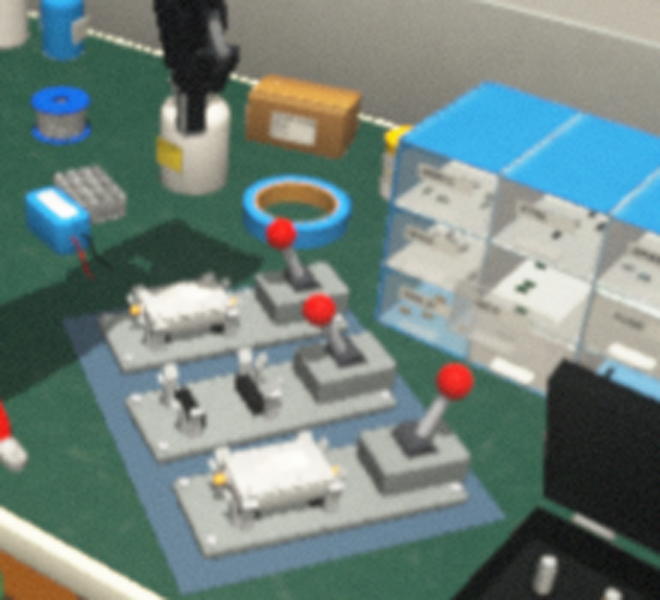

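The module sits level in the left nest at (410,265), looking just like the running one. Levers are unchanged: b ball at (223,404), a ball at (50,480). The gripper is shut at (0.494,0.333,0.196). Next: descend behind the ball on the nest side and push it away.

Call:
arm_command(
  steps=[
    [[-0.004, -0.005, 0], [-0.02, 0, 0.035], -1],
    [[-0.004, -0.005, 0], [-0.039, 0, 0.067], -1],
    [[-0.004, -0.005, 0], [-0.039, 0, 0.1], -1],
    [[-0.004, -0.005, 0], [-0.039, 0, 0.122], -1],
    [[-0.004, -0.005, 0], [-0.039, 0, 0.122], -1],
    [[-0.004, -0.005, 0], [-0.039, 0, 0.122], -1],
  ],
)

```text
time: 10.07
eef_pos: [0.5337, 0.3301, 0.076]
tcp_rot: [0.04, 0.999, 0.0, 0.001]
contact_force: [0.3, 0.8, 0.7]
opening: 0.0
```

Run:
```python
from h import *
s=get_state(); print(s['eef_pos'],s['contact_force'])
snap('side','s10.png'); a=cv2.imread('pics/s10.png')[80:280,200:420]; cv2.imwrite('pics/s10z.png',cv2.resize(a,None,fx=3,fy=3,interpolation=cv2.INTER_CUBIC))
snap('wrist','w10.png')
print(step([.6032,.3243,.075],np.pi-.079))
```

```text
[0.53368402 0.33011731 0.07598249] [0.29815333 0.8357433  0.70853583]
(array([ 0.001,  0.003, -0.   ]), array([-0.0693, -0.0006,  0.002 ]))
```

View pics/s10z.png

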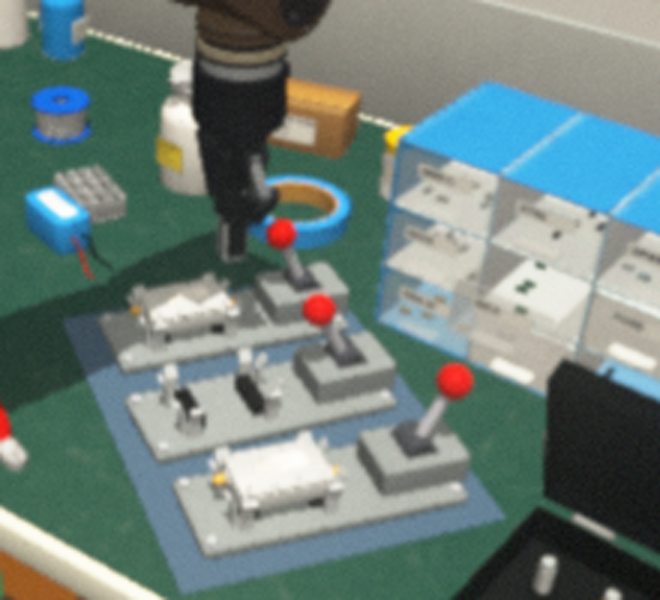

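View pics/w10.png

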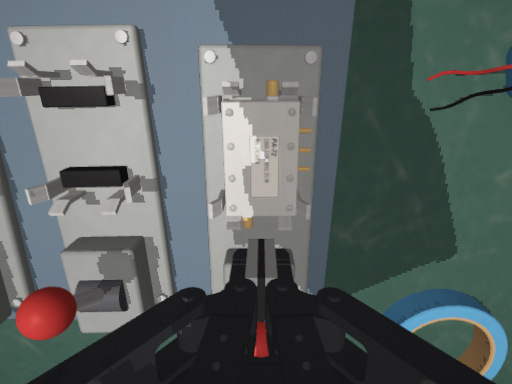

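Fingers are on the nest side of the ball, aligned with the bay axis (ball glimpsed at (262,340) between the fingers). Pushing.

Call:
arm_command(
  steps=[
    [[0, 0, 0], [-0.01, 0, 0], -1],
    [[0, 0, 0], [-0.02, 0, 0], -1],
    [[0, 0, 0], [-0.03, 0, 0.001], -1],
    [[0, 0, 0], [-0.04, 0, 0.001], -1],
    [[0, 0, 0], [-0.05, 0, 0.001], -1],
    [[0, 0, 0], [-0.06, 0, 0.001], -1],
    [[0, 0, 0], [-0.066, 0, 0.001], -1],
    [[0, 0, 0], [-0.07, 0, 0.001], -1],
    [[0, 0, 0], [-0.07, 0, 0.001], -1],
  ],
)

```text
time: 11.3
eef_pos: [0.6042, 0.3247, 0.0759]
tcp_rot: [0.04, 0.999, 0.001, 0.002]
contact_force: [-0.8, -0.1, 1.2]
opening: 0.001
```

Run:
```python
from h import *
s=get_state(); print(s['eef_pos'],s['contact_force'])
snap('side','s11.png'); a=cv2.imread('pics/s11.png')[80:280,200:420]; cv2.imwrite('pics/s11z.png',cv2.resize(a,None,fx=3,fy=3,interpolation=cv2.INTER_CUBIC))
```

```text
[0.60419485 0.32470508 0.07585221] [-0.82990089 -0.1256181   1.18276087]
```

View pics/s11z.png

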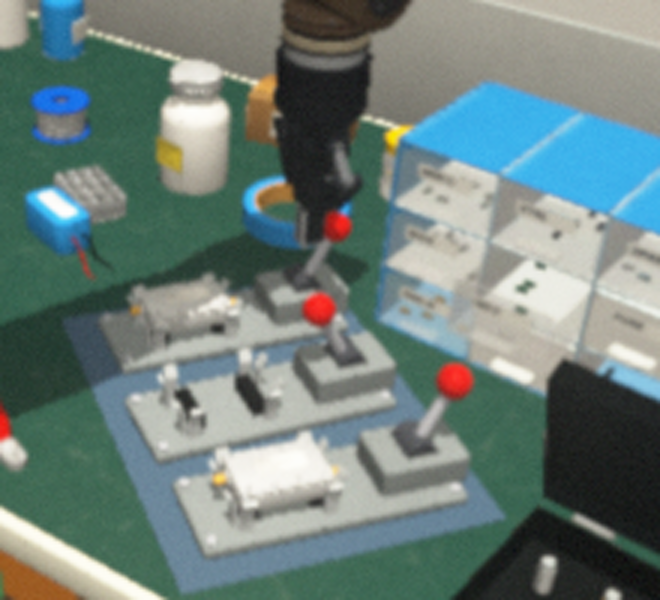

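The lever now leans away (ball (337,227)), parallel to the running bay's. Backing off, lifting and checking.

Call:
arm_command(
  steps=[
    [[0, 0, 0], [0.02, 0, 0], -1],
    [[0, 0, 0], [0.045, 0, 0], -1],
    [[0, 0, 0], [0.06, 0, -0.04], -1],
    [[0, 0, 0], [0.08, 0, -0.09], -1],
    [[0, 0, 0], [0.1, 0, -0.14], -1],
    [[0, 0, 0], [0.14, 0, -0.16], -1],
    [[0, 0, 0], [0.16, -0.03, -0.17], -1],
    [[0, 0, 0], [0.16, -0.05, -0.17], -1],
    [[0, 0, 0], [0.16, -0.05, -0.17], -1],
    [[0, 0, 0], [0.16, -0.05, -0.17], -1],
  ],
)

```text
time: 12.6
eef_pos: [0.4408, 0.2873, 0.2449]
tcp_rot: [0.04, 0.999, 0.001, 0.002]
contact_force: [0.5, -0.0, 0.1]
opening: -0.0
```

Run:
```python
from h import *
c=snap('top','t12.png'); s=get_state(); print(s['time'],s['eef_pos'],s['contact_force'])
hs=cv2.cvtColor(c['frame'],cv2.COLOR_RGB2HSV)
m=((hs[:,:,0]<8)|(hs[:,:,0]>172))&(hs[:,:,1]>150)&(hs[:,:,2]>90)
n,l,st,ce=cv2.connectedComponentsWithStats(m.astype(np.uint8))
for i in range(1,n):
    if st[i,4]>25: print(ce[i],ray(c,[ce[i]],.089))
snap('wrist','w12.png')
a=cv2.imread('pics/t12.png')[95:230,180:345]; cv2.imwrite('pics/t12z.png',cv2.resize(a,None,fx=4.4,fy=4.4,interpolation=cv2.INTER_CUBIC))
snap('side','s12.png'); a=cv2.imread('pics/s12.png')[80:280,200:420]; cv2.imwrite('pics/s12z.png',cv2.resize(a,None,fx=3,fy=3,interpolation=cv2.INTER_CUBIC))
```

```text
12.65 [0.44066987 0.28750258 0.24481808] [-0.80443243  0.01642683  0.53675636]
[51.77604167  8.63541667] [[0.8704364  0.75805592 0.089     ]]
[318.64893617 119.71276596] [[0.59750303 0.09766272 0.089     ]]
[102.27192982 221.45614035] [[0.34737162 0.56838661 0.089     ]]
[209.16037736 248.56603774] [[0.29766748 0.33153847 0.089     ]]
[212.4159292  265.04424779] [[0.26316656 0.32275134 0.089     ]]
```

View pics/s12z.png

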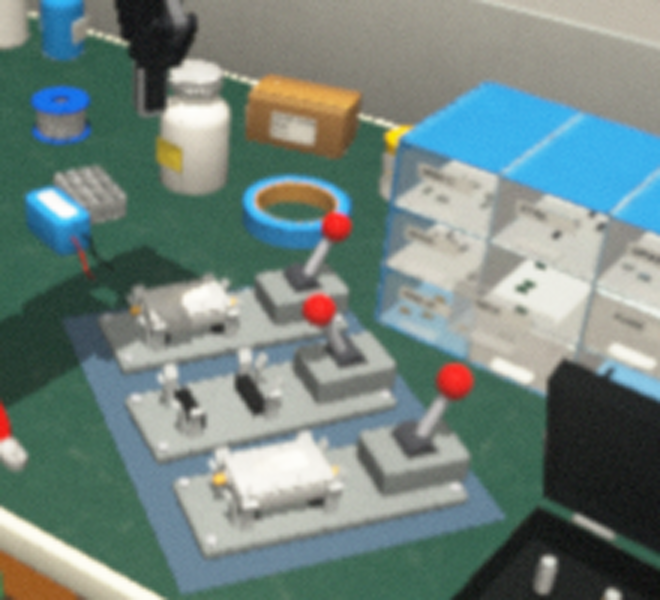

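View pics/w12.png

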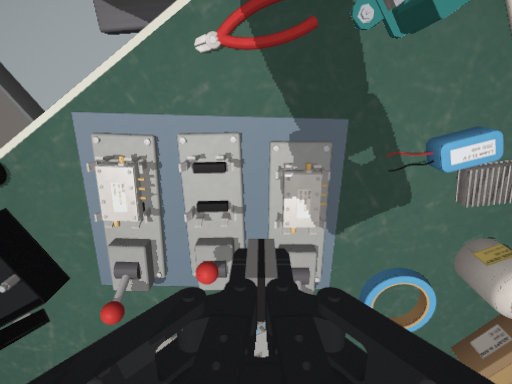

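View pics/t12z.png

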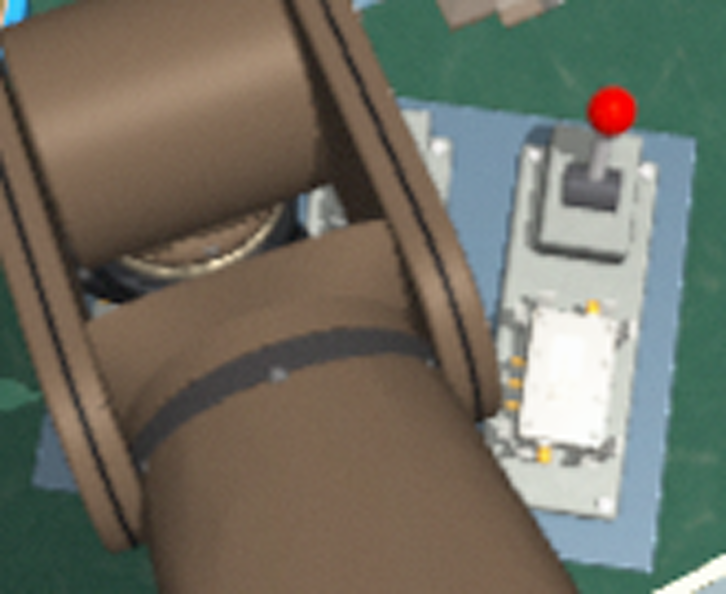

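Run:
```python
from h import *
c=read_camera('side')
hs=cv2.cvtColor(c['frame'],cv2.COLOR_RGB2HSV)
m=((hs[:,:,0]<8)|(hs[:,:,0]>172))&(hs[:,:,1]>140)&(hs[:,:,2]>90)
n,l,st,ce=cv2.connectedComponentsWithStats(m.astype(np.uint8))
for i in range(1,n):
    if 25<st[i,4]<300: print(ce[i])
def P(nx,ny,t,q):
    bx=.108+.06*np.sin(q-.5); return [nx+bx*np.cos(t),ny+bx*np.sin(t),.035+.06*np.cos(q-.5)]
for q in (.6,.75,.85,.95,1.): print(q,proj(c,[P(.4935,.333,-.079,q)]))
print('b',[proj(c,[P(.4745,.2227,-.054,q)]) for q in (0,.12,.3)])
```

```text
[15.2962963  70.33333333]
[184.47826087 151.08695652]
[311.82857143 154.94285714]
[305.93975904 182.59036145]
[351.2        206.34545455]
0.6 [[304.35142284 154.32674648]]
0.75 [[307.46905949 154.31289501]]
0.85 [[309.45080103 154.56011254]]
0.95 [[311.33098474 155.00796998]]
1.0 [[312.22695103 155.30522701]]
b [array([[306.00165389, 182.96726925]]), array([[308.62498913, 181.35080289]]), array([[312.71750324, 179.4211535 ]])]
```

Lever c reads about 0.97, lever b about 0.0, and both modules look seated. Handing in.

```bash
python3 -c "
from plant import *
print(sign_off())"
```

```text
the job is handed in; nothing more can be done
None
```

I moved the module from the dead middle bay (bay_b) into the empty left bay (bay_c), let go of it, and only then pushed bay_c's lever to on. The job was handed in at about 12.7 s; sign-off gave no verdict.

- **Module:** it came to rest against the nest at the same tool height as when I gripped it. After release the finger force was about 0 N, and the wrist and side pictures show it level between the corner guides. I judged the final seating by eye and did not measure it to the millimetre.
- **Levers:** the side picture gives bay_c's lever at about 0.97 and bay_b's at about 0. Bay_a's lever looks unchanged: its ball is at the same top-picture position as at the start.
- **Running module and loose items:** the running module and the battery pack look where they were. The arm came nowhere near the cutters or the loupe, though I only checked these by eye. The arm ended clear of everything.
- **Disagreements:** nest and module positions differed by 1–2 mm between measurements, and the estimated position of the module in the grip differed by 2–3 mm. I corrected the placement by about 2 mm before lowering. The last top picture could not confirm bays b and c because the arm blocked that view.

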